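Bed a lens on the brass stage under its weight

ROBOT

A 6-joint arm with a two-finger parallel gripper is mounted at the origin on the work surface. World frame = base frame: x ahead of the robot, y to its left, z up, the work surface at z = 0. Lengths are in m, angles in degrees, forces in N, time in s.
With the tool pointing down it reaches from about 0.325 to 0.775 m from the base axis. Payload 9.3 kg.
Tool frame: the origin (TCP) lies at the very end of the fingers, on their centre line; the grasp point (between the pads) lies 19 mm behind it; z points along the fingers, y is the line along which they close (so a half turn about z gives the same grasp; the last joint's range is limited). The gripper opens to 85 mm and grips with 20 to 120 N. Pads are 22 mm wide; open, the fingers measure 114 mm over their backs; the gripper's body (76 mm by 85 mm) begins 54 mm behind the grasp point. The pads swing forward as they close: fully open they stand 13 mm farther back than shut.
Start: joints at [67.632, 14.817, 1.232, 76.415, 0, 81.257], TCP at [0.13, 0.535, 0.231] pointing down, gripper open.
Joint ranges: [-174.27, 174.27], [-52.1, 104.24], [-59.71, 78.15], [-110.17, 111.67], [-87.03, 83.33], [-180, 180]. Speed limits (degrees/s): [127.2, 127.2, 159.86, 180, 180, 180].

INTERFACE

Orientations are given as a 3x3 rotation matrix whose columns are the frame's x, y, z axes.
In Python, from plant import readout, vision, job gives the robot as it stands.
- The arm moves only by the tool play_rows, never from a script. Its argument "steps" is a list of rows, each a list of 3 entries, a list of its own where there are three numbers: the shift along the tool's x, y, z in m, then the turn, a rotation vector about the tool's x, y, z in rad, then the finger opening in m, from 0 to 0.0854. In form: [[[tx, ty, tz], [ax, ay, az], gripper], ...]. A call has exactly 8 rows; each row shifts and turns the commanded pose from where the row before left it, along the tool's axes as they then stand; what a row does not reach is not made up. A row lasts 1/12 s, in which the tool goes at most 41.7 mm and 7.16 degrees, less where a joint would pass 70% of its speed; a pose out of reach is approached as far as the arm can. A call is refused whole if a number of a shift passes 0.0417 or a number of a turn 0.125, either way. A call with a gripper value outside its range is refused whole. The fingers move at their own pace and stop on an object; "grip_force" is the grip in N (left out, the last holds). Time passes only in rows, so rows that do not move let the fingers close, or fill a call up. It gives the time, the measured TCP pose, the force, the opening and the grip force at its end, in the units of the state.
- readout.state(): the state, without advancing time (a new reading comes with each control period).
- vision.camera(name): name is "scene" or "top"; returns a dict with "frame" (400x640x3 uint8, red, green, blue), "range_z" (400x640 float32, m along the optical axis (not along the pixel's ray), 0 where there is no reading), "mtx" (3x3 intrinsics, pixels), "rvec" (rotation vector, rad) and "tvec" (3), from world to camera coordinates, as OpenCV has them. Camera axes: x right, y down, z forward; pixel columns grow to the right and rows downward; lengths in m; the calibration is good to about 2 mm. A picture is of the moment at which its call begins.
- job.finish_job(): hands the job in; it is judged then, once.
Trained networks look in a picture, given as the dict that the camera call returned (one of the last four; its "shot" number tells which), for a name from the list of things; names that differ only in an ending like _2 or _b are one class to them, and where a whole thing is asked for, a point or a joint stands for the part that bears it (a point fixed in the world has none). Each returns a list of dicts, best first, with "score" (0 to 1); they miss things now and then, are a little off and sometimes report something else, mostly with a low value. They report only what shows in the picture. A call takes as long as a camera call. They do not tell look-alikes from the thing itself.
- vision.search_frame(picture, label): "bbox" ([centre column, centre row, width, height] in pixels, round what is visible of it).
- vision.landmark_of(picture, label): "xy" ([column, row] in pixels: a listed point, or the origin of a listed thing).
The state is a dict: "time_s": time; "qpos": joint angles; "qd": joint speeds; "effort": joint torques, N m; "eef_pos": TCP position; "tcp_rot": TCP orientation; "ft_force": force on the tool from outside, world axes, zero at the start; "ft_torque": the same for the moment, N m; "finger_gap": opening from 0.0 (shut) to 1.0 (fully open); "grasp_force": force on a finger pad.
Only numpy, scipy, OpenCV 4.12 (cv2) and the standard library are available. Lean on these libraries where they do the work, as an engineer would, in place of code of your own. Each camera call takes 0.05 s, during which the arm holds its last target. There are 200 camera calls.

TASK

On the stand with the brass stage, build up the lens-bedding stack from the bottom, one part after the other, letting go of each once it is fully seated: first the brass ring flat in the middle of the stage, then the domed lens, dome up, with its foot down in the brass ring, then the black knurled ebonite ring flat on the horn mount round the glass dome, and last the pewter weight, upright, with its foot down in the ebonite ring. The weight must bear on the ebonite ring and never touch the lens. Leave the two solid ebonite knobs where they lie.

Things in the scene. Friction and masses are not known exactly. Their poses are not given: they have to be found in the camera images.
- stage: Target: fixed round brass stage plate, 90 mm across, 10 mm thick, flat, with an engraved 72 mm circle, on a black cast-iron crank stand (base 100 x 100 x 15 mm; crank on the stand's +y side, reaching 78 mm out, under 45 mm high). Nothing of the stand rises above the plate. Origin: centre of the plate's TOP face, 75 to 100 mm above the table (differs from start to start); z up.
- iron_stage: Not a target: the stage of a second, otherwise equal crank stand, 90 mm across, black iron instead of brass. Origin: centre of its TOP face, 75 to 100 mm above the table; z up. It stays empty.
- brass_ring: Loose plain brass ring, 54 mm outside, 44 mm bore right through, 20 mm high, 110 g, the same either way up. Origin: on the axis, in its underside; z up.
- lens: Loose domed glass lens, pale blue, in a brown horn mount, 70 g. Foot 37 mm across, 6 mm high, chamfered; mount (grip here) 60 mm across, 6 to 20 mm above the origin; dome 37 mm across, top at 33 mm. Origin: on the axis, underside of the foot; z up. Seated, the mount lies on the brass ring, lens origin 14 mm above the ring's origin, 3.5 mm play all round.
- ebonite_ring: Loose black knurled ebonite ring, 55 mm outside, 45 mm bore right through, 26 mm high, 50 g, the same either way up. Origin: on the axis, in its underside; z up. Seated round the dome it lies on the horn mount, its origin 20 mm above the lens's origin, 4 mm play all round; its top stands above the glass.
- weight: Loose dull grey pewter weight, about 0.5 kg. Foot 38 mm across, 6 mm high, chamfered; body 56 mm across, 6 to 32 mm above the origin; neck 18 mm across to 40 mm; grip knob 28 mm across, 40 to 62 mm. Origin: on the axis, underside of the foot; z up. Seated, its origin is 20 mm above the ebonite ring's origin, 3.5 mm play all round; the foot clears the glass by 7 mm.
- knob_large: Bystander, loose: black ebonite knurled knob, 40 mm across, 22 mm high, with a brass spot on top and no bore. Origin: centre of the underside.
- knob_small: Bystander, loose: black ebonite knurled knob, 28 mm across, 26 mm high, with a brass spot on top and no bore. Origin: centre of the underside.
Mind the look-alikes: they are no part of the job. Leave any pink, purple or red look-alike of the ebonite_ring alone.

How it is judged (in metres and radians):
On the way, in this order (a step that is already met when the one before it is completed fails the run):
1. the brass ring lies flat in the middle of the brass stage, let go (horizontal distance between brass_ring and stage below 0.012 m and z of brass_ring in the frame of stage between -0.003 and 0.003 m and angle between brass_ring's own z axis and vertical below 0.08 rad and contact force between brass_ring and the fingers below 0.1 N and linear speed of brass_ring below 0.02 m/s), for 0.2 s.
2. the lens sits in the brass ring with its foot down in the bore, let go (horizontal distance between lens and brass_ring below 0.006 m and z of lens in the frame of brass_ring between 0.011 and 0.017 m and angle between lens's own z axis and vertical below 0.08 rad and contact force between lens and the fingers below 0.1 N and linear speed of lens below 0.02 m/s), for 0.2 s.
3. the ebonite ring lies flat on the horn mount round the dome, let go (horizontal distance between ebonite_ring and lens below 0.007 m and z of ebonite_ring in the frame of lens between 0.017 and 0.023 m and angle between ebonite_ring's own z axis and vertical below 0.08 rad and contact force between ebonite_ring and the fingers below 0.1 N and linear speed of ebonite_ring below 0.02 m/s), for 0.2 s.
4. the weight sits in the ebonite ring with its foot down in the bore, let go (horizontal distance between weight and ebonite_ring below 0.007 m and z of weight in the frame of ebonite_ring between 0.017 and 0.023 m and angle between weight's own z axis and vertical below 0.08 rad and contact force between weight and the fingers below 0.1 N and linear speed of weight below 0.02 m/s), for 0.2 s.
At the end, for the whole second after the job is handed in: All four released and at rest: brass ring within 12 mm of the stage centre, lens within 6 mm of the brass ring, ebonite ring within 7 mm of the lens, weight within 7 mm of the ebonite ring (axis to axis); each at its seated height to 3 mm, upright to 0.08 rad (all of step 1 and all of step 2 and all of step 3 and all of step 4); the robot touches nothing.
It fails at once if the weight touches the lens (contact force between weight and lens above 0.5 N).
It fails at once if an ebonite knob is moved by more than 20 mm (distance of any of knob_large, knob_small from where it was at the start of the episode above 0.02 m).
It also fails if it takes over 128 s, if anything falls off the work surface, if the arm or the gripper's body presses on something with over 40 N, if the wrist force passes 120 N, or if a joint passes its speed limit or range.

## Working session

There is one attempt and no reset: what is moved stays moved. The work goes in short steps, Python scripts to look and compute and a tool call to move; the robot and the scene stay as the last step left them, time stands still between calls to the robot, and variables do not carry over. Pictures are saved under pics/ and viewed, at most 14 in all, crops included, and the job is handed in when it is done.

Besides the shell and the picture viewer there is one more tool, called after "Request:" as name(argument=value, ...) on one line, values as JSON. play_rows: Moves the arm, as the interface text tells. Its arguments: {"type":"object","properties":{"steps":{"type":"array"},"grip_force":{"type":"number"}},"required":["steps"]}

```bash
mkdir -p pics
cat > h.py <<'E'
import numpy as np, cv2
from plant import readout, vision, job
def shot(name,save=None):
    p=vision.camera(name)
    if save: cv2.imwrite('pics/'+save,cv2.cvtColor(p['frame'],cv2.COLOR_RGB2BGR))
    return p
def cloud(p):
    R=cv2.Rodrigues(np.array(p['rvec'],float))[0];t=np.array(p['tvec'],float).ravel();K=np.array(p['mtx'])
    z=p['range_z'].astype(float);v,u=np.mgrid[:z.shape[0],:z.shape[1]]
    c=np.stack([(u-K[0,2])/K[0,0]*z,(v-K[1,2])/K[1,1]*z,z],-1)
    w=(c-t)@R; w[z<=0]=np.nan
    return w
E
python3 - <<'E'
from h import *
for n in ('scene','top'):
    p=shot(n,n+'0.png');w=cloud(p)
    np.save(n+'.npy',w); np.save(n+'f.npy',p['frame'])
    for l in ['stage','iron_stage','brass_ring','lens','ebonite_ring','weight','knob_large','knob_small']:
        for b in vision.search_frame(p,l)[:4]:
            u,v,a,h=b['bbox']; q=w[int(v),int(u)]
            print(n,l,round(b['score'],2),np.round(b['bbox']),np.round(q,3))
s=readout.state();print(s)
E
```

```text
scene stage 0.79 [210. 222.  41.  32.] [ 0.653 -0.168  0.098]
scene stage 0.61 [219. 185.  22.  16.] [ 0.426 -0.289 -0.   ]
scene iron_stage 0.59 [354. 250.  50.  41.] [0.642 0.149 0.093]
scene brass_ring 0.55 [218. 185.  22.  16.] [ 0.422 -0.294 -0.001]
scene lens 0.95 [357. 212.  25.  20.] [0.456 0.114 0.021]
scene ebonite_ring 0.89 [286. 197.  18.  22.] [ 0.418 -0.09  -0.003]
scene ebonite_ring 0.62 [251. 195.  21.  19.] [ 0.443 -0.182  0.   ]
scene ebonite_ring 0.59 [301. 176.  22.  20.] [ 0.325 -0.076  0.004]
scene ebonite_ring 0.54 [269. 219.  23.  23.] [ 0.519 -0.095  0.001]
scene weight 0.8 [426. 228.  25.  30.] [0.48  0.283 0.033]
scene knob_large 0.78 [461. 276.  21.  21.] [0.589 0.368 0.022]
scene knob_small 0.63 [291. 261.  10.  18.] [0.652 0.012 0.024]
top stage 0.75 [384. 145.  37.  30.] [ 0.64  -0.171  0.099]
top iron_stage 0.91 [262. 147.  36.  34.] [0.641 0.145 0.093]
top brass_ring 0.7 [420. 226.  21.  21.] [ 0.434 -0.283 -0.001]
top lens 0.56 [281. 226.  19.  20.] [0.441 0.101 0.033]
top ebonite_ring 0.75 [354. 195.  17.  20.] [ 0.527 -0.099  0.003]
top ebonite_rin
[... 389 characters left out ...]
44689e+01,
       5.83680763e-04, 8.12566435e+01]), 'qd': array([-0.06021784,  0.07607978,  0.01641684, -0.07615564, -0.07594695,
       -0.02437952]), 'effort': array([-6.41931492e-04, -5.55371690e+01,  3.44731736e+01,  1.44371887e-03,
       -2.92994800e-04,  1.88995102e-05]), 'eef_pos': array([0.12957818, 0.53453683, 0.23129811]), 'tcp_rot': array([[-9.71854812e-01,  2.35580610e-01,  1.24151080e-05],
       [ 2.35580610e-01,  9.71854811e-01,  5.69352174e-05],
       [ 1.34715078e-06,  5.82575238e-05, -9.99999998e-01]]), 'ft_force': array([-0.48289237,  0.01796009, -0.7217757 ]), 'ft_torque': array([0.05314972, 0.00811951, 0.04433484]), 'grasp_force': 0.0, 'finger_gap': 1.0019653834003317}
```

Run:
```python
import cv2
a=cv2.imread('pics/top0.png')[110:300,165:445]
cv2.imwrite('pics/a.png',cv2.resize(a,(784,532),interpolation=cv2.INTER_CUBIC))
a=cv2.imread('pics/scene0.png')[140:310,190:490]
cv2.imwrite('pics/b.png',cv2.resize(a,(795,450),interpolation=cv2.INTER_CUBIC))
```

```text
(no output)
```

View pics/a.png

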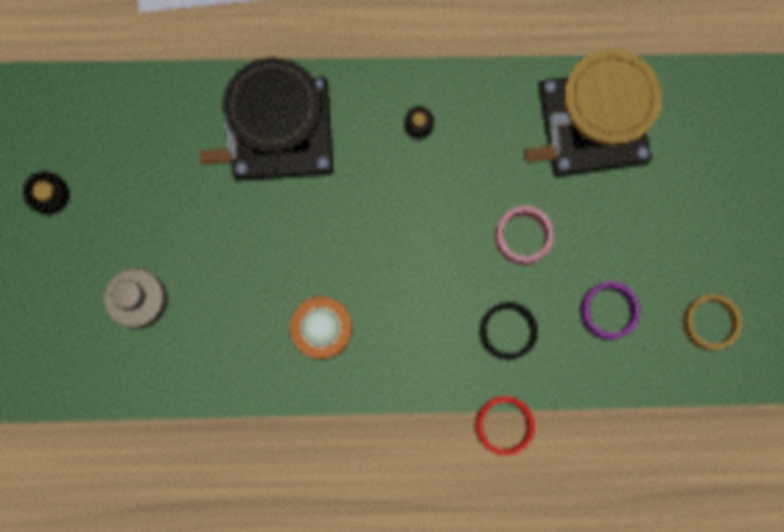

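View pics/b.png

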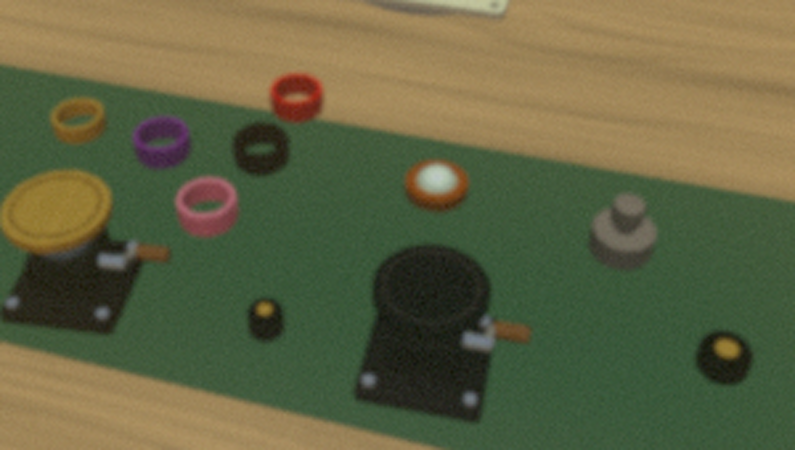

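The four ring candidates, in top-view pixels, are pink (354,195), red (345,262), purple (383,221) and black (348,226). Only the black one fits "black ebonite with a bore", and the enlarged crop confirms it. The brass-topped stage is at (384,145). The knobs are at about (180,178) and (314,153).

```bash
cat > fit.py <<'E'
from h import *
from scipy.optimize import minimize
def fitsil(p,mask,prof,x0,zb):
    """prof: list of (z,r). match silhouette of stacked discs (convex hulls between neighbours) to mask; returns xy"""
    K=np.array(p['mtx'],float);rv=np.array(p['rvec'],float);tv=np.array(p['tvec'],float)
    a=np.linspace(0,2*np.pi,60); S=8
    ys,xs=np.where(mask);c0=np.array([xs.min()-8,ys.min()-8]);W=(np.ptp(xs)+16,np.ptp(ys)+16)
    sub=mask[c0[1]:c0[1]+W[1],c0[0]:c0[0]+W[0]].astype(float)
    def img(x):
        im=np.zeros((W[1]*S,W[0]*S),np.uint8)
        rings=[cv2.projectPoints(np.c_[x[0]+r*np.cos(a),x[1]+r*np.sin(a),np.full(60,zb+z)],rv,tv,K,None)[0][:,0] for z,r in prof]
        for A,B in zip(rings[:-1],rings[1:]):
            h=cv2.convexHull(np.r_[A,B].astype(np.float32))[:,0]
            cv2.fillConvexPoly(im,np.round((h-c0+.5)*S).astype(np.int32),1)
        return cv2.resize(im.astype(np.float32),W,interpolation=cv2.INTER_AREA)
    f=lambda x:((img(x)-sub)**2).sum()
    r=minimize(f,x0,method='Nelder-Mead',options=dict(initial_simplex=[x0,np.add(x0,[.01,0]),np.add(x0,[0,.01])],xatol=2e-4,fatol=1e-3))
    return r.x,r.fun,sub.sum()
P={'brass_ring':[(0,.027),(.02,.027)],'lens':[(.006,.03),(.02,.03),(.0201,.0185),(.033,.008)],'ebonite_ring':[(0,.0275),(.026,.0275)],
'weight':[(.006,.028),(.032,.028),(.0321,.009),(.04,.009),(.0401,.014),(.062,.014)]}
E
cat > m.py <<'E'
from fit import *
X={'brass_ring':(.43,-.285),'lens':(.445,.105),'ebonite_ring':(.435,-.083),'weight':(.475,.277)}
for n in('scene','top'):
    p=shot(n);w=cloud(p);f=cv2.cvtColor(p['frame'],cv2.COLOR_RGB2HSV).astype(int)
    green=(abs(f[...,0]-70)<22)&(f[...,1]>60)&(f[...,2]>55)
    for k,x0 in X.items():
        K=np.array(p['mtx'],float)
        c=cv2.projectPoints(np.array([[*x0,.012]]),np.array(p['rvec'],float),np.array(p['tvec'],float),K,None)[0].ravel()
        m=(~green).astype(np.uint8);v,u=np.mgrid[:400,:640];m[np.hypot(u-c[0],v-c[1])>21]=0
        nl,lab,st,ce=cv2.connectedComponentsWithStats(m)
        i=1+np.argmin(np.hypot(*(ce[1:]-c).T)-.02*st[1:,4]);m=(lab==i).astype(np.uint8)
        if 'ring' in k:
            cs,_=cv2.findContours(m,cv2.RETR_EXTERNAL,cv2.CHAIN_APPROX_NONE);cv2.drawContours(m,cs,-1,1,-1)
        print(n,k,[np.round(t,4) for t in fitsil(p,m,P[k],x0,0.)])
    # stage: disc
    S=(np.hypot(w[...,0]-.645,w[...,1]+.17)<.07)&(w[...,2]>.08)
    z=np.median(w[...,2][S]);print(n,'stage z',z,S.sum())
    hs=S&(f[...,1]>90)&(abs(f[...,0]-22)<10)&(f[...,2]>70)
    print(n,'stage',[np.round(t,4) for t in fitsil(p,hs.astype(np.uint8),[(-.01,.045),(0,.045)],(.645,-.17),z)])
    S2=(np.hypot(w[...,0]-.645,w[...,1]+.17)<.07)&(abs(w[...,2]-z)<.012);q=w[S2];print('depth centre',(q.min(0)+q.max(0))/2,q.mean(0))
E
python3 m.py
```

```text
scene brass_ring [array([ 0.4391, -0.2774]), np.float64(71.9639), np.float64(387.0)]
scene lens [array([0.4398, 0.1057]), np.float64(55.7441), np.float64(465.0)]
scene ebonite_ring [array([ 0.4312, -0.0758]), np.float64(193.2776), np.float64(540.0)]
scene weight [array([0.469 , 0.2824]), np.float64(20.7571), np.float64(568.0)]
scene stage z 0.09752608288448378 1032
scene stage [array([ 0.6417, -0.1717]), np.float64(23.6052), np.float64(1028.0)]
depth centre [ 0.64371254 -0.17102416  0.09399942] [ 0.64736906 -0.16773969  0.09705878]
top brass_ring [array([ 0.4362, -0.2764]), np.float64(26.3147), np.float64(385.0)]
top lens [array([0.4391, 0.1078]), np.float64(42.9258), np.float64(457.0)]
top ebonite_ring [array([ 0.4325, -0.0746]), np.float64(19.3159), np.float64(323.0)]
top weight [array([0.4708, 0.2842]), np.float64(10.8838), np.float64(398.0)]
top stage z 0.09883373930503715 932
top stage [array([ 0.6412, -0.17  ]), np.float64(30.6121), np.float64(910.0)]
depth centre [ 0.63982467 -0.169002    0.09633818] [ 0.63903677 -0.16834933  0.09867393]
```

```bash
cat > go.py <<'E'
import sys,json
from h import *
# args: x,y,z,n,grip ... ; prints tool-frame shift per row (orientation kept)
s=readout.state();R=np.array(s['tcp_rot']);p=np.array(s['eef_pos'])
print('t',s['time_s'],'pos',np.round(p,4),'gap',round(s['finger_gap']*.0854,4),'F',np.round(s['ft_force'],1),'xaxis',np.round(R[:,0],3))
for a in sys.argv[1:]:
    x,y,z,n=[float(v) for v in a.split(',')]
    d=R.T@(np.array([x,y,z])-p)/n; print(a,np.round(d,4)); p=np.array([x,y,z])
E
python3 go.py .45,.1,.22,16 .437,-.277,.12,11 .437,-.277,.005,5
```

```text
t 1.0 pos [0.1296 0.5345 0.2313] gap 0.0854 F [0.2 0.1 0.5] xaxis [-0.972  0.236 -0.   ]
.45,.1,.22,16 [-0.0259 -0.0217  0.0007]
.437,-.277,.12,11 [-0.0069 -0.0336  0.0091]
.437,-.277,.005,5 [0.    0.    0.023]
```

Request:
play_rows(steps=[[[-0.0259,-0.0217,0.0007],[0,0,0],0.08],[[-0.0259,-0.0217,0.0007],[0,0,0],0.08],[[-0.0259,-0.0217,0.0007],[0,0,0],0.08],[[-0.0259,-0.0217,0.0007],[0,0,0],0.08],[[-0.0259,-0.0217,0.0007],[0,0,0],0.08],[[-0.0259,-0.0217,0.0007],[0,0,0],0.08],[[-0.0259,-0.0217,0.0007],[0,0,0],0.08],[[-0.0259,-0.0217,0.0007],[0,0,0],0.08]], grip_force=25)

```text
time_s: 1.67
eef_pos: [0.2906, 0.3156, 0.2259]
tcp_rot: [[-0.972, 0.235, 0.001], [0.235, 0.972, 0.0], [-0.0, 0.001, -1.0]]
ft_force: [0.8, 0.4, 0.3]
finger_gap: 0.937
grasp_force: 0.0
```

Request:
play_rows(steps=[[[-0.0259,-0.0217,0.0007],[0,0,0],0.08],[[-0.0259,-0.0217,0.0007],[0,0,0],0.08],[[-0.0259,-0.0217,0.0007],[0,0,0],0.08],[[-0.0259,-0.0217,0.0007],[0,0,0],0.08],[[-0.0259,-0.0217,0.0007],[0,0,0],0.08],[[-0.0259,-0.0217,0.0007],[0,0,0],0.08],[[-0.0259,-0.0217,0.0007],[0,0,0],0.08],[[-0.0259,-0.0217,0.0007],[0,0,0],0.08]])

```text
time_s: 2.33
eef_pos: [0.4513, 0.0978, 0.2203]
tcp_rot: [[-0.972, 0.236, 0.001], [0.236, 0.972, 0.0], [-0.001, 0.0, -1.0]]
ft_force: [1.6, 0.9, 0.3]
finger_gap: 0.935
grasp_force: 0.0
```

Request:
play_rows(steps=[[[-0.0069,-0.0336,0.0091],[0,0,0],0.08],[[-0.0069,-0.0336,0.0091],[0,0,0],0.08],[[-0.0069,-0.0336,0.0091],[0,0,0],0.08],[[-0.0069,-0.0336,0.0091],[0,0,0],0.08],[[-0.0069,-0.0336,0.0091],[0,0,0],0.08],[[-0.0069,-0.0336,0.0091],[0,0,0],0.08],[[-0.0069,-0.0336,0.0091],[0,0,0],0.08],[[-0.0069,-0.0336,0.0091],[0,0,0],0.08]])

```text
time_s: 3.0
eef_pos: [0.4405, -0.1765, 0.147]
tcp_rot: [[-0.972, 0.236, 0.001], [0.236, 0.972, -0.0], [-0.001, -0.0, -1.0]]
ft_force: [0.1, 0.2, 0.4]
finger_gap: 0.936
grasp_force: 0.0
```

Request:
play_rows(steps=[[[-0.0069,-0.0336,0.0091],[0,0,0],0.08],[[-0.0069,-0.0336,0.0091],[0,0,0],0.08],[[-0.0069,-0.0336,0.0091],[0,0,0],0.08],[[0,0,0],[0,0,0],0.08],[[0,0,0],[0,0,0],0.08],[[0,0,0],[0,0,0],0.08],[[0,0,0],[0,0,0],0.08],[[0,0,0],[0,0,0],0.08]])

```text
time_s: 3.67
eef_pos: [0.4375, -0.2766, 0.1205]
tcp_rot: [[-0.972, 0.234, 0.001], [0.234, 0.972, -0.0], [-0.001, -0.0, -1.0]]
ft_force: [0.2, 0.2, 0.5]
finger_gap: 0.935
grasp_force: 0.0
```

```bash
python3 go.py .437,-.277,.004,5
```

```text
t 3.6667 pos [ 0.4375 -0.2766  0.1205] gap 0.0798 F [0.2 0.2 0.5] xaxis [-0.972  0.234 -0.001]
.437,-.277,.004,5 [ 0.0001 -0.0001  0.0233]
```

Request:
play_rows(steps=[[[0,0,0.0233],[0,0,0],0.08],[[0,0,0.0233],[0,0,0],0.08],[[0,0,0.0233],[0,0,0],0.08],[[0,0,0.0233],[0,0,0],0.08],[[0,0,0.0233],[0,0,0],0.08],[[0,0,0],[0,0,0],0.08],[[0,0,0],[0,0,0],0.045],[[0,0,0],[0,0,0],0.045]])

```text
time_s: 4.33
eef_pos: [0.4379, -0.2776, 0.0048]
tcp_rot: [[-0.972, 0.235, 0.001], [0.235, 0.972, -0.001], [-0.001, -0.001, -1.0]]
ft_force: [-0.3, 0.1, 1.2]
finger_gap: 0.675
grasp_force: 1.1
```

Request:
play_rows(steps=[[[0,0,0],[0,0,0],0.045],[[0,0,0],[0,0,0],0.045],[[0,0,0],[0,0,0],0.045],[[0,0,0],[0,0,0],0.072],[[0,0,0],[0,0,0],0.072],[[0,0,0],[0,0,0],0.072],[[0,0,0],[0,0,0.1208],0.072],[[0,0,0],[0,0,0.1208],0.072]])

```text
time_s: 5.0
eef_pos: [0.4373, -0.2778, 0.0037]
tcp_rot: [[-0.885, 0.466, 0.0], [0.466, 0.885, -0.0], [-0.0, -0.0, -1.0]]
ft_force: [0.4, 0.1, 0.4]
finger_gap: 0.842
grasp_force: 0.0
```

Request:
play_rows(steps=[[[0,0,0],[0,0,0.1208],0.072],[[0,0,0],[0,0,0.1208],0.072],[[0,0,0],[0,0,0.1208],0.072],[[0,0,0],[0,0,0.1208],0.072],[[0,0,0],[0,0,0.1208],0.072],[[0,0,0],[0,0,0.1208],0.072],[[0,0,0],[0,0,0.1208],0.072],[[0,0,0],[0,0,0.1208],0.072]])

```text
time_s: 5.67
eef_pos: [0.4372, -0.2777, 0.0036]
tcp_rot: [[-0.119, 0.993, 0.0], [0.993, 0.119, -0.0], [-0.0, -0.0, -1.0]]
ft_force: [0.8, 0.6, -0.4]
finger_gap: 0.845
grasp_force: 0.0
```

Request:
play_rows(steps=[[[0,0,0],[0,0,0.1208],0.072],[[0,0,0],[0,0,0.1208],0.072],[[0,0,0],[0,0,0.1208],0.072],[[0,0,0],[0,0,0],0.045],[[0,0,0],[0,0,0],0.045],[[0,0,0],[0,0,0],0.045],[[0,0,0],[0,0,0],0.045],[[0,0,0],[0,0,0],0.045]])

```text
time_s: 6.33
eef_pos: [0.4373, -0.2777, 0.0039]
tcp_rot: [[0.231, 0.973, 0.0], [0.973, -0.231, -0.0], [-0.0, 0.0, -1.0]]
ft_force: [-0.1, 0.6, 4.5]
finger_gap: 0.613
grasp_force: 25.6
```

```bash
python3 go.py .437,-.277,.2,5 .6415,-.1705,.2,7 .6415,-.1705,.11,4
```

```text
t 6.3333 pos [ 0.4373 -0.2777  0.0039] gap 0.0523 F [-0.1  0.6  4.5] xaxis [ 0.231  0.973 -0.   ]
.437,-.277,.2,5 [ 0.0001 -0.0001 -0.0392]
.6415,-.1705,.2,7 [0.0216 0.0249 0.    ]
.6415,-.1705,.11,4 [ 0.     -0.      0.0225]
```

Request:
play_rows(steps=[[[0,0,-0.0392],[0,0,0],0.045],[[0,0,-0.0392],[0,0,0],0.045],[[0,0,-0.0392],[0,0,0],0.045],[[0,0,-0.0392],[0,0,0],0.045],[[0,0,-0.0392],[0,0,0],0.045],[[0.0216,0.0249,0],[0,0,0],0.045],[[0.0216,0.0249,0],[0,0,0],0.045],[[0.0216,0.0249,0],[0,0,0],0.045]])

```text
time_s: 7.0
eef_pos: [0.526, -0.232, 0.2005]
tcp_rot: [[0.233, 0.973, 0.002], [0.973, -0.233, -0.001], [-0.001, 0.002, -1.0]]
ft_force: [0.1, -0.6, -0.8]
finger_gap: 0.617
grasp_force: 27.5
```

Request:
play_rows(steps=[[[0.0216,0.0249,0],[0,0,0],0.045],[[0.0216,0.0249,0],[0,0,0],0.045],[[0.0216,0.0249,0],[0,0,0],0.045],[[0.0216,0.0249,0],[0,0,0],0.045],[[0,0,0.0225],[0,0,0],0.045],[[0,0,0.0225],[0,0,0],0.045],[[0,0,0.0225],[0,0,0],0.045],[[0,0,0.0225],[0,0,0],0.045]])

```text
time_s: 7.67
eef_pos: [0.6421, -0.1712, 0.1079]
tcp_rot: [[0.231, 0.973, -0.001], [0.973, -0.231, 0.0], [-0.0, -0.001, -1.0]]
ft_force: [0.5, 0.0, -1.8]
finger_gap: 0.622
grasp_force: 27.5
```

Request:
play_rows(steps=[[[0,0,0.001],[0,0,0],0.045],[[0,0,0.001],[0,0,0],0.045],[[0,0,0.001],[0,0,0],0.045],[[0,0,0.001],[0,0,0],0.045],[[0,0,0],[0,0,0],0.045],[[0,0,0],[0,0,0],0.045],[[0,0,0],[0,0,0],0.045],[[0,0,0],[0,0,0],0.045]])

```text
time_s: 8.33
eef_pos: [0.6423, -0.1717, 0.106]
tcp_rot: [[0.235, 0.972, 0.001], [0.972, -0.235, -0.0], [-0.0, 0.001, -1.0]]
ft_force: [0.3, -1.0, -2.0]
finger_gap: 0.618
grasp_force: 27.5
```

```bash
python3 go.py .6415,-.1705,.102,4
```

```text
t 8.3333 pos [ 0.6423 -0.1717  0.106 ] gap 0.0528 F [ 0.3 -1.  -2. ] xaxis [ 0.235  0.972 -0.   ]
.6415,-.1705,.102,4 [ 0.0002 -0.0003  0.001 ]
```

Request:
play_rows(steps=[[[0,0,0.0005],[0,0,0],0.045],[[0,0,0.0005],[0,0,0],0.045],[[0,0,0.0005],[0,0,0],0.045],[[0,0,0.0005],[0,0,0],0.045],[[0,0,0.0005],[0,0,0],0.045],[[0,0,0.0005],[0,0,0],0.045],[[0,0,0],[0,0,0],0.045],[[0,0,0],[0,0,0],0.045]])

```text
time_s: 9.0
eef_pos: [0.6422, -0.1716, 0.1025]
tcp_rot: [[0.235, 0.972, 0.0], [0.972, -0.235, -0.0], [-0.0, 0.0, -1.0]]
ft_force: [-0.8, 0.7, -0.4]
finger_gap: 0.617
grasp_force: 27.6
```

Request:
play_rows(steps=[[[0,0,0.0005],[0,0,0],0.045],[[0,0,0.0005],[0,0,0],0.045],[[0,0,0.0005],[0,0,0],0.045],[[0,0,0],[0,0,0],0.045],[[0,0,0],[0,0,0],0.045],[[0,0,0],[0,0,0],0.045],[[0,0,0],[0,0,0],0.045],[[0,0,0],[0,0,0],0.045]])

```text
time_s: 9.67
eef_pos: [0.6422, -0.1717, 0.1024]
tcp_rot: [[0.235, 0.972, 0.001], [0.972, -0.235, -0.001], [-0.0, 0.001, -1.0]]
ft_force: [-4.0, 1.9, 9.8]
finger_gap: 0.622
grasp_force: 28.4
```

Request:
play_rows(steps=[[[0,0,0],[0,0,0],0.078],[[0,0,0],[0,0,0],0.078],[[0,0,0],[0,0,0],0.078],[[0,0,0],[0,0,0],0.078],[[0,0,-0.02],[0,0,0],0.078],[[0,0,-0.04],[0,0,0],0.078],[[0,0,-0.04],[0,0,0],0.078],[[0,0,0],[0,0,0],0.078]])

```text
time_s: 10.33
eef_pos: [0.6444, -0.1725, 0.2091]
tcp_rot: [[0.235, 0.972, 0.01], [0.972, -0.235, -0.004], [-0.002, 0.011, -1.0]]
ft_force: [0.4, -0.5, 1.2]
finger_gap: 0.913
grasp_force: 0.0
```

```bash
python3 go.py .4395,.107,.16,11 .4395,.107,.002,5
```

```text
t 10.3333 pos [ 0.6444 -0.1725  0.2091] gap 0.078 F [ 0.4 -0.5  1.2] xaxis [ 0.235  0.972 -0.002]
.4395,.107,.16,11 [ 0.0203 -0.0241  0.0042]
.4395,.107,.002,5 [ 0.0001 -0.0003  0.0316]
```

Request:
play_rows(steps=[[[0.0203,-0.0241,0.0042],[0,0,0],0.078],[[0.0203,-0.0241,0.0042],[0,0,0],0.078],[[0.0203,-0.0241,0.0042],[0,0,0],0.078],[[0.0203,-0.0241,0.0042],[0,0,0],0.078],[[0.0203,-0.0241,0.0042],[0,0,0],0.078],[[0.0203,-0.0241,0.0042],[0,0,0],0.078],[[0.0203,-0.0241,0.0042],[0,0,0],0.078],[[0.0203,-0.0241,0.0042],[0,0,0],0.078]])

```text
time_s: 11.0
eef_pos: [0.4919, 0.0326, 0.1671]
tcp_rot: [[0.235, 0.972, 0.0], [0.972, -0.235, 0.0], [0.0, 0.0, -1.0]]
ft_force: [-0.3, -0.4, 0.2]
finger_gap: 0.912
grasp_force: 0.0
```

Request:
play_rows(steps=[[[0.0203,-0.0241,0.0042],[0,0,0],0.078],[[0.0203,-0.0241,0.0042],[0,0,0],0.078],[[0.0203,-0.0241,0.0042],[0,0,0],0.078],[[0,0,0.03],[0,0,0],0.078],[[0,0,0.03],[0,0,0],0.078],[[0,0,0.03],[0,0,0],0.078],[[0,0,0],[0,0,0],0.078],[[0,0,0],[0,0,0],0.078]])

```text
time_s: 11.67
eef_pos: [0.4362, 0.1077, 0.0644]
tcp_rot: [[0.235, 0.972, -0.003], [0.972, -0.235, -0.0], [-0.001, -0.003, -1.0]]
ft_force: [0.8, -0.1, -0.3]
finger_gap: 0.912
grasp_force: 0.0
```

```bash
python3 go.py .4395,.107,.002,4
python3 - <<'E'
from fit import *
p=shot('top','t1.png');a=cv2.imread('pics/t1.png')[110:300,165:445]
cv2.imwrite('pics/c.png',cv2.resize(a,(784,532),interpolation=cv2.INTER_CUBIC))
E
```

```text
t 11.6667 pos [0.4362 0.1077 0.0644] gap 0.0779 F [ 0.8 -0.1 -0.3] xaxis [ 0.235  0.972 -0.001]
.4395,.107,.002,4 [0.     0.0009 0.0156]
```

View pics/c.png

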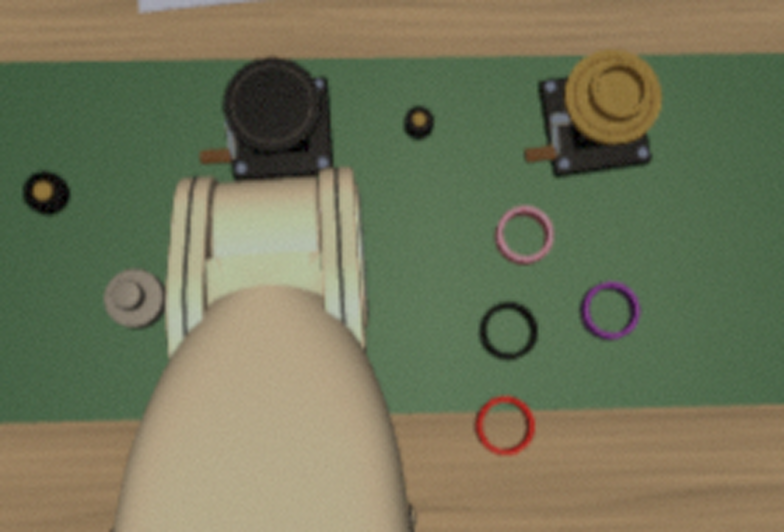

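The brass ring sits centred on the brass stage, at about (617,90) in the crop with the plate at (613,96). Next is the lens.

Request:
play_rows(steps=[[[0,0.0008,0.0156],[0,0,0],0.08],[[0,0.0008,0.0156],[0,0,0],0.08],[[0,0.0008,0.0156],[0,0,0],0.08],[[0,0.0008,0.0156],[0,0,0],0.08],[[0,0,0],[0,0,0],0.08],[[0,0,0],[0,0,0],0.05],[[0,0,0],[0,0,0],0.05],[[0,0,0],[0,0,0],0.05]])

```text
time_s: 12.38
eef_pos: [0.4413, 0.107, 0.0042]
tcp_rot: [[0.235, 0.972, 0.003], [0.972, -0.235, 0.0], [0.001, 0.002, -1.0]]
ft_force: [-0.7, 0.5, 3.9]
finger_gap: 0.674
grasp_force: 25.9
```

Request:
play_rows(steps=[[[0,0,0],[0,0,0],0.05],[[0,0,0],[0,0,0],0.05],[[0,0,0],[0,0,0],0.077],[[0,0,0],[0,0,0],0.077],[[0,0,0],[0,0,0],0.077],[[0,0,0],[0,0,-0.1208],0.077],[[0,0,0],[0,0,-0.1208],0.077],[[0,0,0],[0,0,-0.1208],0.077]])

```text
time_s: 13.05
eef_pos: [0.4402, 0.107, 0.0026]
tcp_rot: [[-0.131, 0.991, 0.0], [0.991, 0.131, 0.0], [0.0, 0.0, -1.0]]
ft_force: [0.3, -0.7, 0.3]
finger_gap: 0.9
grasp_force: 0.0
```

Request:
play_rows(steps=[[[0,0,0],[0,0,-0.1208],0.077],[[0,0,0],[0,0,-0.1208],0.077],[[0,0,0],[0,0,-0.1208],0.077],[[0,0,0],[0,0,-0.1208],0.077],[[0,0,0],[0,0,-0.1208],0.077],[[0,0,0],[0,0,-0.1208],0.077],[[0,0,0],[0,0,-0.1208],0.077],[[0,0,0],[0,0,-0.1208],0.077]])

```text
time_s: 13.72
eef_pos: [0.4403, 0.107, 0.0025]
tcp_rot: [[-0.89, 0.456, 0.0], [0.456, 0.89, 0.0], [-0.0, 0.0, -1.0]]
ft_force: [0.7, 0.0, 0.3]
finger_gap: 0.901
grasp_force: 0.0
```

Request:
play_rows(steps=[[[0,0,0],[0,0,-0.1208],0.077],[[0,0,0],[0,0,-0.1208],0.077],[[0,0,0],[0,0,0],0.05],[[0,0,0],[0,0,0],0.05],[[0,0,0],[0,0,0],0.05],[[0,0,0],[0,0,0],0.05],[[0,0,0],[0,0,0],0.05],[[0,0,0],[0,0,0],0.05]])

```text
time_s: 14.38
eef_pos: [0.4402, 0.1069, 0.0027]
tcp_rot: [[-0.971, 0.239, 0.0], [0.239, 0.971, -0.0], [-0.0, 0.0, -1.0]]
ft_force: [-1.3, -0.7, 5.7]
finger_gap: 0.677
grasp_force: 25.8
```

```bash
python3 go.py .4395,.107,.2,6 .6422,-.1717,.2,10 .6422,-.1717,.125,4
```

```text
t 14.3833 pos [0.4402 0.1069 0.0027] gap 0.0578 F [-1.3 -0.7  5.7] xaxis [-0.971  0.239 -0.   ]
.4395,.107,.2,6 [ 0.0001 -0.     -0.0329]
.6422,-.1717,.2,10 [-0.0264 -0.0222  0.    ]
.6422,-.1717,.125,4 [ 0.     -0.      0.0187]
```

Request:
play_rows(steps=[[[0,0,-0.0329],[0,0,0],0.05],[[0,0,-0.0329],[0,0,0],0.05],[[0,0,-0.0329],[0,0,0],0.05],[[0,0,-0.0329],[0,0,0],0.05],[[0,0,-0.0329],[0,0,0],0.05],[[0,0,-0.0329],[0,0,0],0.05],[[-0.0264,-0.0222,0],[0,0,0],0.05],[[-0.0264,-0.0222,0],[0,0,0],0.05]])

```text
time_s: 15.05
eef_pos: [0.4819, 0.0517, 0.2024]
tcp_rot: [[-0.972, 0.236, 0.005], [0.236, 0.972, -0.0], [-0.005, 0.001, -1.0]]
ft_force: [1.4, 1.2, -1.2]
finger_gap: 0.678
grasp_force: 28.0
```

Request:
play_rows(steps=[[[-0.0264,-0.0222,0],[0,0,0],0.05],[[-0.0264,-0.0222,0],[0,0,0],0.05],[[-0.0264,-0.0222,0],[0,0,0],0.05],[[-0.0264,-0.0222,0],[0,0,0],0.05],[[-0.0264,-0.0222,0],[0,0,0],0.05],[[-0.0264,-0.0222,0],[0,0,0],0.05],[[-0.0264,-0.0222,0],[0,0,0],0.05],[[-0.0264,-0.0222,0],[0,0,0],0.05]])

```text
time_s: 15.72
eef_pos: [0.6451, -0.1725, 0.1994]
tcp_rot: [[-0.971, 0.239, -0.0], [0.239, 0.971, 0.0], [0.001, 0.0, -1.0]]
ft_force: [1.2, 0.1, 0.0]
finger_gap: 0.678
grasp_force: 28.0
```

Request:
play_rows(steps=[[[0,0,0.0187],[0,0,0],0.05],[[0,0,0.0187],[0,0,0],0.05],[[0,0,0.0187],[0,0,0],0.05],[[0,0,0.015],[0,0,0],0.05],[[0,0,0],[0,0,0],0.05],[[0,0,0],[0,0,0],0.05],[[0,0,0],[0,0,0],0.05],[[0,0,0],[0,0,0],0.05]])

```text
time_s: 16.38
eef_pos: [0.645, -0.1711, 0.1301]
tcp_rot: [[-0.972, 0.236, 0.002], [0.236, 0.972, -0.001], [-0.002, -0.0, -1.0]]
ft_force: [0.2, 0.4, -0.2]
finger_gap: 0.675
grasp_force: 28.0
```

```bash
python3 go.py .6422,-.1717,.1165,6
```

```text
t 16.3833 pos [ 0.645  -0.1711  0.1301] gap 0.0576 F [ 0.2  0.4 -0.2] xaxis [-0.972  0.236 -0.002]
.6422,-.1717,.1165,6 [ 0.0004 -0.0002  0.0023]
```

Request:
play_rows(steps=[[[0.0026,-0.0013,0],[0,0,0],0.05],[[0,0,0],[0,0,0],0.05],[[0,0,0.003],[0,0,0],0.05],[[0,0,0.003],[0,0,0],0.05],[[0,0,0.003],[0,0,0],0.05],[[0,0,0.003],[0,0,0],0.05],[[0,0,0.0015],[0,0,0],0.05],[[0,0,0],[0,0,0],0.05]])

```text
time_s: 17.05
eef_pos: [0.6415, -0.1715, 0.1154]
tcp_rot: [[-0.972, 0.236, 0.0], [0.236, 0.972, -0.0], [-0.0, 0.0, -1.0]]
ft_force: [-1.2, -0.4, 3.5]
finger_gap: 0.676
grasp_force: 28.1
```

Request:
play_rows(steps=[[[0,0,0.0005],[0,0,0],0.05],[[0,0,0.0005],[0,0,0],0.05],[[0,0,0.0005],[0,0,0],0.05],[[0,0,0],[0,0,0],0.05],[[0,0,0],[0,0,0],0.05],[[0,0,0],[0,0,0],0.05],[[0,0,0],[0,0,0],0.05],[[0,0,0],[0,0,0],0.05]])

```text
time_s: 17.72
eef_pos: [0.6416, -0.1715, 0.1152]
tcp_rot: [[-0.972, 0.235, 0.001], [0.235, 0.972, -0.0], [-0.001, -0.0, -1.0]]
ft_force: [-4.8, 1.1, 13.0]
finger_gap: 0.677
grasp_force: 29.2
```

Request:
play_rows(steps=[[[0,0,-0.0008],[0,0,0],0.05],[[0,0,0],[0,0,0],0.05],[[0,0,0],[0,0,0],0.08],[[0,0,0],[0,0,0],0.08],[[0,0,0],[0,0,0],0.08],[[0,0,0],[0,0,0],0.08],[[0,0,-0.02],[0,0,0],0.08],[[0,0,-0.03],[0,0,0],0.08]])

```text
time_s: 18.38
eef_pos: [0.6402, -0.1711, 0.1617]
tcp_rot: [[-0.972, 0.236, -0.006], [0.236, 0.972, 0.002], [0.006, 0.001, -1.0]]
ft_force: [0.8, -0.7, -0.5]
finger_gap: 0.94
grasp_force: 0.0
```

Request:
play_rows(steps=[[[0,0,-0.03],[0,0,0],0.08],[[0,0,0],[0,0,0],0.08],[[0,0,0],[0,0,0],0.08],[[0,0,0],[0,0,0],0.08],[[0,0,0],[0,0,0],0.08],[[0,0,0],[0,0,0],0.08],[[0,0,0],[0,0,0],0.08],[[0,0,0],[0,0,0],0.08]])

```text
time_s: 19.05
eef_pos: [0.6414, -0.1715, 0.1938]
tcp_rot: [[-0.972, 0.236, -0.001], [0.236, 0.972, 0.0], [0.001, 0.0, -1.0]]
ft_force: [-0.6, 0.3, -0.3]
finger_gap: 0.94
grasp_force: 0.0
```

```bash
python3 go.py .432,-.075,.12,8 .432,-.075,.06,3
```

```text
t 19.05 pos [ 0.6414 -0.1715  0.1938] gap 0.0803 F [-0.6  0.3 -0.3] xaxis [-0.972  0.236  0.001]
.432,-.075,.12,8 [0.0283 0.0056 0.0093]
.432,-.075,.06,3 [-0.   -0.    0.02]
```

Request:
play_rows(steps=[[[0.0283,0.0056,0.0093],[0,0,0],0.076],[[0.0283,0.0056,0.0093],[0,0,0],0.076],[[0.0283,0.0056,0.0093],[0,0,0],0.076],[[0.0283,0.0056,0.0093],[0,0,0],0.076],[[0.0283,0.0056,0.0093],[0,0,0],0.076],[[0.0283,0.0056,0.0093],[0,0,0],0.076],[[0.0283,0.0056,0.0093],[0,0,0],0.076],[[0.0283,0.0056,0.0093],[0,0,0],0.076]])

```text
time_s: 19.72
eef_pos: [0.4307, -0.0741, 0.1195]
tcp_rot: [[-0.972, 0.236, 0.0], [0.236, 0.972, -0.0], [-0.0, 0.0, -1.0]]
ft_force: [0.2, 0.8, -1.0]
finger_gap: 0.889
grasp_force: 0.0
```

Request:
play_rows(steps=[[[0,0,0.02],[0,0,0],0.076],[[0,0,0.02],[0,0,0],0.076],[[0,0,0.02],[0,0,0],0.076],[[0,0,0],[0,0,0],0.076],[[0,0,0],[0,0,0],0.076],[[0,0,0],[0,0,0],0.076],[[0,0,0],[0,0,0],0.076],[[0,0,0],[0,0,0],0.076]])

```text
time_s: 20.38
eef_pos: [0.4328, -0.075, 0.061]
tcp_rot: [[-0.972, 0.236, 0.002], [0.236, 0.972, -0.001], [-0.002, -0.0, -1.0]]
ft_force: [-0.8, -0.3, 0.1]
finger_gap: 0.891
grasp_force: 0.0
```

```bash
python3 go.py .432,-.075,.006,4
```

```text
t 20.3833 pos [ 0.4328 -0.075   0.061 ] gap 0.0761 F [-0.8 -0.3  0.1] xaxis [-0.972  0.236 -0.002]
.432,-.075,.006,4 [ 0.0002 -0.      0.0138]
```

Request:
play_rows(steps=[[[0,0,0.0138],[0,0,0],0.076],[[0,0,0.0138],[0,0,0],0.076],[[0,0,0.0138],[0,0,0],0.076],[[0,0,0.0138],[0,0,0],0.076],[[0,0,0],[0,0,0],0.076],[[0,0,0],[0,0,0],0.045],[[0,0,0],[0,0,0],0.045],[[0,0,0],[0,0,0],0.045]])

```text
time_s: 21.05
eef_pos: [0.4327, -0.0749, 0.006]
tcp_rot: [[-0.972, 0.236, 0.001], [0.236, 0.972, -0.001], [-0.001, -0.0, -1.0]]
ft_force: [-0.3, 0.3, 1.5]
finger_gap: 0.64
grasp_force: 26.1
```

Request:
play_rows(steps=[[[0,0,0],[0,0,0],0.045],[[0,0,0],[0,0,0],0.045],[[0,0,0],[0,0,0],0.072],[[0,0,0],[0,0,0],0.072],[[0,0,0],[0,0,0],0.072],[[0,0,0],[0,0,0.1208],0.072],[[0,0,0],[0,0,0.1208],0.072],[[0,0,0],[0,0,0.1208],0.072]])

```text
time_s: 21.72
eef_pos: [0.4322, -0.0748, 0.005]
tcp_rot: [[-0.822, 0.57, 0.0], [0.57, 0.822, -0.0], [-0.0, 0.0, -1.0]]
ft_force: [0.2, 0.7, 0.6]
finger_gap: 0.838
grasp_force: 0.0
```

Request:
play_rows(steps=[[[0,0,0],[0,0,0.1208],0.072],[[0,0,0],[0,0,0.1208],0.072],[[0,0,0],[0,0,0.1208],0.072],[[0,0,0],[0,0,0.1208],0.072],[[0,0,0],[0,0,0.1208],0.072],[[0,0,0],[0,0,0.1208],0.072],[[0,0,0],[0,0,0.1208],0.072],[[0,0,0],[0,0,0.1208],0.072]])

```text
time_s: 22.38
eef_pos: [0.4322, -0.0748, 0.0049]
tcp_rot: [[0.002, 1.0, 0.0], [1.0, -0.002, -0.0], [-0.0, 0.0, -1.0]]
ft_force: [0.8, -0.3, 0.0]
finger_gap: 0.847
grasp_force: 0.0
```

Request:
play_rows(steps=[[[0,0,0],[0,0,0.1208],0.072],[[0,0,0],[0,0,0.1208],0.072],[[0,0,0],[0,0,0],0.045],[[0,0,0],[0,0,0],0.045],[[0,0,0],[0,0,0],0.045],[[0,0,0],[0,0,0],0.045],[[0,0,0],[0,0,0],0.045],[[0,0,0],[0,0,0],0.045]])

```text
time_s: 23.05
eef_pos: [0.4322, -0.0748, 0.0052]
tcp_rot: [[0.23, 0.973, 0.0], [0.973, -0.23, -0.0], [-0.0, 0.0, -1.0]]
ft_force: [-0.8, -0.2, 4.7]
finger_gap: 0.629
grasp_force: 25.4
```

```bash
python3 go.py .432,-.075,.2,6 .6418,-.1716,.2,7 .6418,-.1716,.16,3
```

```text
t 23.05 pos [ 0.4322 -0.0748  0.0052] gap 0.0538 F [-0.8 -0.2  4.7] xaxis [ 0.23   0.973 -0.   ]
.432,-.075,.2,6 [-0.     -0.     -0.0325]
.6418,-.1716,.2,7 [-0.0065  0.0323  0.    ]
.6418,-.1716,.16,3 [ 0.     -0.      0.0133]
```

Request:
play_rows(steps=[[[0,0,-0.0325],[0,0,0],0.045],[[0,0,-0.0325],[0,0,0],0.045],[[0,0,-0.0325],[0,0,0],0.045],[[0,0,-0.0325],[0,0,0],0.045],[[0,0,-0.0325],[0,0,0],0.045],[[0,0,-0.0325],[0,0,0],0.045],[[-0.0065,0.0323,0],[0,0,0],0.045],[[-0.0065,0.0323,0],[0,0,0],0.045]])

```text
time_s: 23.72
eef_pos: [0.4929, -0.1027, 0.2029]
tcp_rot: [[0.23, 0.973, 0.005], [0.973, -0.23, -0.002], [-0.001, 0.006, -1.0]]
ft_force: [0.2, 0.7, -1.4]
finger_gap: 0.629
grasp_force: 27.3
```

Request:
play_rows(steps=[[[-0.0065,0.0323,0],[0,0,0],0.045],[[-0.0065,0.0323,0],[0,0,0],0.045],[[-0.0065,0.0323,0],[0,0,0],0.045],[[-0.0065,0.0323,0],[0,0,0],0.045],[[-0.0065,0.0323,0],[0,0,0],0.045],[[0,0,0.0133],[0,0,0],0.045],[[0,0,0.0133],[0,0,0],0.045],[[0,0,0.0133],[0,0,0],0.045]])

```text
time_s: 24.38
eef_pos: [0.6416, -0.1724, 0.1585]
tcp_rot: [[0.231, 0.973, -0.001], [0.973, -0.231, 0.0], [0.0, -0.001, -1.0]]
ft_force: [-0.0, 0.2, 0.1]
finger_gap: 0.627
grasp_force: 27.3
```

Request:
play_rows(steps=[[[0,0,0],[0,0,0],0.045],[[0,0,0],[0,0,0],0.045],[[0,0,0],[0,0,0],0.045],[[0,0,0],[0,0,0],0.045],[[0,0,0],[0,0,0],0.045],[[0,0,0],[0,0,0],0.045],[[0,0,0],[0,0,0],0.045],[[0,0,0],[0,0,0],0.045]])

```text
time_s: 25.05
eef_pos: [0.6412, -0.1721, 0.1603]
tcp_rot: [[0.235, 0.972, 0.0], [0.972, -0.235, -0.0], [-0.0, 0.0, -1.0]]
ft_force: [0.2, -1.5, -0.4]
finger_gap: 0.632
grasp_force: 27.3
```

```bash
python3 go.py .6418,-.1716,.1395,1
```

```text
t 25.05 pos [ 0.6412 -0.1721  0.1603] gap 0.054 F [ 0.2 -1.5 -0.4] xaxis [ 0.235  0.972 -0.   ]
.6418,-.1716,.1395,1 [0.0007 0.0004 0.0208]
```

Request:
play_rows(steps=[[[0.0007,0.0004,0],[0,0,0],0.045],[[0,0,0.004],[0,0,0],0.045],[[0,0,0.004],[0,0,0],0.045],[[0,0,0.004],[0,0,0],0.045],[[0,0,0.004],[0,0,0],0.045],[[0,0,0.004],[0,0,0],0.045],[[0,0,0],[0,0,0],0.045],[[0,0,0],[0,0,0],0.045]])

```text
time_s: 25.72
eef_pos: [0.6416, -0.1715, 0.1396]
tcp_rot: [[0.235, 0.972, -0.001], [0.972, -0.235, 0.0], [0.0, -0.001, -1.0]]
ft_force: [-0.9, 0.8, 0.7]
finger_gap: 0.628
grasp_force: 27.3
```

Request:
play_rows(steps=[[[0,0,0.0007],[0,0,0],0.045],[[0,0,0.0007],[0,0,0],0.045],[[0,0,0.0007],[0,0,0],0.045],[[0,0,0.0005],[0,0,0],0.045],[[0,0,0],[0,0,0],0.045],[[0,0,0],[0,0,0],0.045],[[0,0,0],[0,0,0],0.045],[[0,0,0],[0,0,0],0.045]])

```text
time_s: 26.38
eef_pos: [0.6418, -0.1716, 0.1378]
tcp_rot: [[0.235, 0.972, 0.0], [0.972, -0.235, -0.0], [-0.0, 0.001, -1.0]]
ft_force: [-1.3, 1.0, 4.8]
finger_gap: 0.631
grasp_force: 27.7
```

Request:
play_rows(steps=[[[0,0,0],[0,0,0],0.078],[[0,0,0],[0,0,0],0.078],[[0,0,0],[0,0,0],0.078],[[0,0,0],[0,0,0],0.078],[[0,0,-0.02],[0,0,0],0.078],[[0,0,-0.03],[0,0,0],0.078],[[0,0,-0.03],[0,0,0],0.078],[[0,0,0],[0,0,0],0.078]])

```text
time_s: 27.05
eef_pos: [0.6433, -0.1721, 0.2234]
tcp_rot: [[0.235, 0.972, 0.008], [0.972, -0.235, -0.003], [-0.001, 0.008, -1.0]]
ft_force: [0.8, 0.4, 0.8]
finger_gap: 0.915
grasp_force: 0.0
```

```bash
python3 go.py .470,.2835,.12,16 .47,.2835,.036,3
```

```text
t 27.05 pos [ 0.6433 -0.1721  0.2234] gap 0.0781 F [0.8 0.4 0.8] xaxis [ 0.235  0.972 -0.001]
.470,.2835,.12,16 [ 0.0251 -0.0173  0.0063]
.47,.2835,.036,3 [ 0.     -0.0002  0.028 ]
```

Request:
play_rows(steps=[[[0.0251,-0.0173,0.0055],[0,0,0],0.078],[[0.0251,-0.0173,0.0055],[0,0,0],0.078],[[0.0251,-0.0173,0.0055],[0,0,0],0.078],[[0.0251,-0.0173,0.0055],[0,0,0],0.078],[[0.0251,-0.0173,0.0055],[0,0,0],0.078],[[0.0251,-0.0173,0.0055],[0,0,0],0.078],[[0.0251,-0.0173,0.0055],[0,0,0],0.078],[[0.0251,-0.0173,0.0055],[0,0,0],0.078]])

```text
time_s: 27.72
eef_pos: [0.5536, 0.0574, 0.173]
tcp_rot: [[0.235, 0.972, 0.0], [0.972, -0.235, 0.0], [0.0, 0.0, -1.0]]
ft_force: [-0.6, 0.7, -0.5]
finger_gap: 0.911
grasp_force: 0.0
```

Request:
play_rows(steps=[[[0.0251,-0.0173,0.0055],[0,0,0],0.07],[[0.0251,-0.0173,0.0055],[0,0,0],0.07],[[0.0251,-0.0173,0.0055],[0,0,0],0.07],[[0.0251,-0.0173,0.0055],[0,0,0],0.07],[[0.0251,-0.0173,0.0055],[0,0,0],0.07],[[0.0251,-0.0173,0.0055],[0,0,0],0.07],[[0.0251,-0.0173,0.0055],[0,0,0],0.07],[[0.0251,-0.0173,0.0055],[0,0,0],0.07]])

```text
time_s: 28.38
eef_pos: [0.4664, 0.2852, 0.129]
tcp_rot: [[0.235, 0.972, 0.0], [0.972, -0.235, 0.0], [0.0, 0.0, -1.0]]
ft_force: [1.2, -0.0, 0.1]
finger_gap: 0.82
grasp_force: 0.0
```

Request:
play_rows(steps=[[[0,0,0],[0,0,0],0.06],[[0,0,0],[0,0,0],0.06],[[0,0,0],[0,0,0],0.06],[[0,0,0],[0,0,0],0.06],[[0,0,0],[0,0,0],0.06],[[0,0,0],[0,0,0],0.06],[[0,0,0],[0,0,0],0.06],[[0,0,0],[0,0,0],0.06]])

```text
time_s: 29.05
eef_pos: [0.4674, 0.2834, 0.1295]
tcp_rot: [[0.236, 0.972, 0.0], [0.972, -0.236, 0.0], [0.0, 0.0, -1.0]]
ft_force: [1.3, -0.3, -0.1]
finger_gap: 0.701
grasp_force: 0.0
```

```bash
python3 go.py .470,.2835,.036,4
python3 - <<'E'
from h import *
out=[]
for n in('scene','top'):
    p=shot(n,n+'2.png');u,v=cv2.projectPoints(np.array([[.6418,-.1716,.14]]),np.array(p['rvec'],float),np.array(p['tvec'],float),np.array(p['mtx'],float),None)[0].ravel().astype(int)
    print(u,v)
    out.append(cv2.resize(cv2.cvtColor(p['frame'],cv2.COLOR_RGB2BGR)[v-35:v+35,u-35:u+35],(395,395),interpolation=cv2.INTER_CUBIC))
cv2.imwrite('pics/d.png',np.hstack(out))
E
```

```text
t 29.05 pos [0.4674 0.2834 0.1295] gap 0.0598 F [ 1.3 -0.3 -0.1] xaxis [0.236 0.972 0.   ]
.470,.2835,.036,4 [0.0002 0.0006 0.0234]
205 202
388 138
```

View pics/d.png

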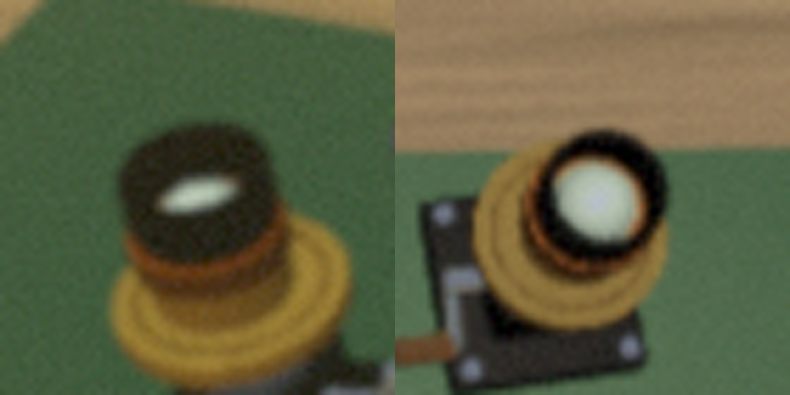

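The stack so far is upright and centred, with the glass dome inside the black ring. I'll grip the weight round its body, because pushing up at the knob could tip it.

Request:
play_rows(steps=[[[0.0005,0.0025,0],[0,0,0],0.082],[[0,0,0],[0,0,0],0.082],[[0,0,0.0243],[0,0,0],0.082],[[0,0,0.0243],[0,0,0],0.082],[[0,0,0.0243],[0,0,0],0.082],[[0,0,0.0243],[0,0,0],0.082],[[0,0,0.0243],[0,0,0],0.082],[[0,0,0],[0,0,0],0.082]], grip_force=40)

```text
time_s: 29.82
eef_pos: [0.4674, 0.2828, 0.004]
tcp_rot: [[0.235, 0.972, -0.006], [0.972, -0.235, -0.002], [-0.004, -0.005, -1.0]]
ft_force: [-0.7, 0.0, -0.1]
finger_gap: 0.961
grasp_force: 0.0
```

Request:
play_rows(steps=[[[0,0,0],[0,0,0],0.048],[[0,0,0],[0,0,0],0.048],[[0,0,0],[0,0,0],0.048],[[0,0,0],[0,0,0],0.048],[[0,0,0],[0,0,0],0.048],[[0,0,0],[0,0,0],0.075],[[0,0,0],[0,0,0],0.075],[[0,0,0],[0,0,0],0.075]])

```text
time_s: 30.48
eef_pos: [0.4699, 0.2838, 0.0082]
tcp_rot: [[0.235, 0.972, 0.001], [0.972, -0.235, 0.0], [0.0, 0.001, -1.0]]
ft_force: [0.7, -0.1, 0.7]
finger_gap: 0.878
grasp_force: 0.0
```

Request:
play_rows(steps=[[[0,0,0],[0,0,-0.1208],0.075],[[0,0,0],[0,0,-0.1208],0.075],[[0,0,0],[0,0,-0.1208],0.075],[[0,0,0],[0,0,-0.1208],0.075],[[0,0,0],[0,0,-0.1208],0.075],[[0,0,0],[0,0,-0.1208],0.075],[[0,0,0],[0,0,-0.1208],0.075],[[0,0,0],[0,0,-0.1208],0.075]])

```text
time_s: 31.15
eef_pos: [0.4697, 0.2838, 0.0079]
tcp_rot: [[-0.671, 0.742, -0.0], [0.742, 0.671, -0.0], [-0.0, -0.0, -1.0]]
ft_force: [0.9, -1.3, -0.7]
finger_gap: 0.881
grasp_force: 0.0
```

Request:
play_rows(steps=[[[0,0,0],[0,0,-0.1208],0.075],[[0,0,0],[0,0,-0.1208],0.075],[[0,0,0],[0,0,-0.1208],0.075],[[0,0,0],[0,0,-0.1208],0.075],[[0,0,0],[0,0,-0.1208],0.075],[[0,0,0],[0,0,0],0.048],[[0,0,0],[0,0,0],0.048],[[0,0,0],[0,0,0],0.048]])

```text
time_s: 31.82
eef_pos: [0.4697, 0.2838, 0.0081]
tcp_rot: [[-0.971, 0.24, 0.0], [0.24, 0.971, 0.0], [-0.0, 0.0, -1.0]]
ft_force: [-1.2, -0.8, 3.8]
finger_gap: 0.642
grasp_force: 42.5
```

Request:
play_rows(steps=[[[0,0,0],[0,0,0],0.048],[[0,0,0],[0,0,0],0.048],[[0,0,0],[0,0,0],0.048],[[0,0,0],[0,0,0],0.048],[[0,0,0],[0,0,0],0.048],[[0,0,0],[0,0,0],0.048],[[0,0,0],[0,0,0],0.048],[[0,0,0],[0,0,0],0.048]])

```text
time_s: 32.48
eef_pos: [0.4698, 0.2839, 0.0081]
tcp_rot: [[-0.972, 0.237, 0.0], [0.237, 0.972, 0.0], [-0.0, 0.0, -1.0]]
ft_force: [-0.8, 0.2, 4.5]
finger_gap: 0.634
grasp_force: 42.6
```

```bash
python3 go.py .470,.2835,.21,8 .6418,-.1716,.21,16 .6418,-.1716,.18,3
```

```text
t 32.4833 pos [0.4698 0.2839 0.0081] gap 0.0542 F [-0.8  0.2  4.5] xaxis [-0.972  0.237 -0.   ]
.470,.2835,.21,8 [-0.     -0.     -0.0252]
.6418,-.1716,.21,16 [-0.0172 -0.0251 -0.    ]
.6418,-.1716,.18,3 [ 0.   -0.    0.01]
```

Request:
play_rows(steps=[[[0,0,-0.0252],[0,0,0],0.048],[[0,0,-0.0252],[0,0,0],0.048],[[0,0,-0.0252],[0,0,0],0.048],[[0,0,-0.0252],[0,0,0],0.048],[[0,0,-0.0252],[0,0,0],0.048],[[0,0,-0.0252],[0,0,0],0.048],[[0,0,-0.0252],[0,0,0],0.048],[[0,0,-0.0252],[0,0,0],0.048]])

```text
time_s: 33.15
eef_pos: [0.4691, 0.2835, 0.2098]
tcp_rot: [[-0.972, 0.237, -0.002], [0.237, 0.972, -0.001], [0.001, -0.001, -1.0]]
ft_force: [0.3, 0.8, -4.2]
finger_gap: 0.635
grasp_force: 46.1
```

Request:
play_rows(steps=[[[-0.0172,-0.0251,0],[0,0,0],0.048],[[-0.0172,-0.0251,0],[0,0,0],0.048],[[-0.0172,-0.0251,0],[0,0,0],0.048],[[-0.0172,-0.0251,0],[0,0,0],0.048],[[-0.0172,-0.0251,0],[0,0,0],0.048],[[-0.0172,-0.0251,0],[0,0,0],0.048],[[-0.0172,-0.0251,0],[0,0,0],0.048],[[-0.0172,-0.0251,0],[0,0,0],0.048]])

```text
time_s: 33.82
eef_pos: [0.556, 0.0547, 0.2086]
tcp_rot: [[-0.972, 0.237, -0.002], [0.237, 0.972, 0.0], [0.002, -0.0, -1.0]]
ft_force: [0.9, 0.8, -4.1]
finger_gap: 0.639
grasp_force: 46.1
```

Request:
play_rows(steps=[[[-0.0172,-0.0251,0],[0,0,0],0.048],[[-0.0172,-0.0251,0],[0,0,0],0.048],[[-0.0172,-0.0251,0],[0,0,0],0.048],[[-0.0172,-0.0251,0],[0,0,0],0.048],[[-0.0172,-0.0251,0],[0,0,0],0.048],[[-0.0172,-0.0251,0],[0,0,0],0.048],[[-0.0172,-0.0251,0],[0,0,0],0.048],[[-0.0172,-0.0251,0],[0,0,0],0.048]])

```text
time_s: 34.48
eef_pos: [0.6425, -0.1727, 0.2082]
tcp_rot: [[-0.971, 0.237, -0.002], [0.237, 0.971, 0.001], [0.002, 0.0, -1.0]]
ft_force: [0.2, 0.5, -4.8]
finger_gap: 0.635
grasp_force: 46.1
```

Request:
play_rows(steps=[[[0,0,0.008],[0,0,0],0.048],[[0,0,0.008],[0,0,0],0.048],[[0,0,0.008],[0,0,0],0.048],[[0,0,0],[0,0,0],0.048],[[0,0,0],[0,0,0],0.048],[[0,0,0],[0,0,0],0.048],[[0,0,0],[0,0,0],0.048],[[0,0,0],[0,0,0],0.048]])

```text
time_s: 35.15
eef_pos: [0.6427, -0.1709, 0.1862]
tcp_rot: [[-0.972, 0.235, 0.001], [0.235, 0.972, -0.0], [-0.001, -0.0, -1.0]]
ft_force: [0.6, -0.1, -4.6]
finger_gap: 0.633
grasp_force: 46.1
```

```bash
python3 go.py .6418,-.1716,.1625,1;  python3 - <<'E'
from h import *
out=[]
for n in('scene','top'):
    p=shot(n);u,v=cv2.projectPoints(np.array([[.6418,-.1716,.16]]),np.array(p['rvec'],float),np.array(p['tvec'],float),np.array(p['mtx'],float),None)[0].ravel().astype(int)
    out.append(cv2.resize(cv2.cvtColor(p['frame'],cv2.COLOR_RGB2BGR)[v-35:v+35,u-35:u+35],(395,395),interpolation=cv2.INTER_CUBIC))
cv2.imwrite('pics/e.png',np.hstack(out))
E
```

```text
t 35.15 pos [ 0.6427 -0.1709  0.1862] gap 0.0541 F [ 0.6 -0.1 -4.6] xaxis [-0.972  0.235 -0.001]
.6418,-.1716,.1625,1 [ 0.0007 -0.0009  0.0237]
```

View pics/e.png

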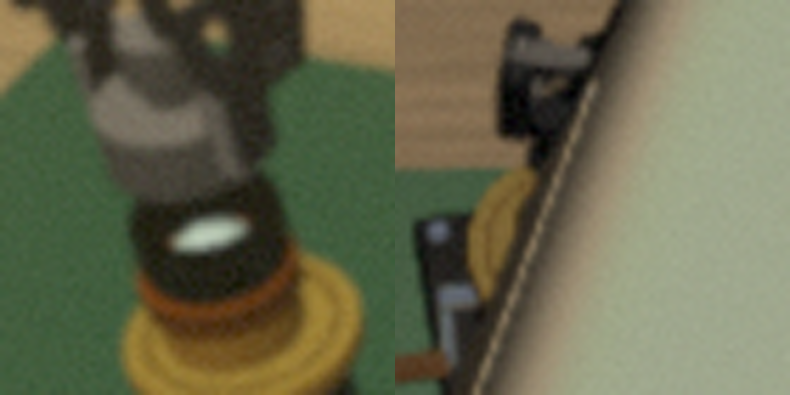

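The weight hangs upright over the ring, with its foot clear of the rim.

Request:
play_rows(steps=[[[0.0007,-0.0009,0],[0,0,0],0.048],[[0,0,0],[0,0,0],0.048],[[0,0,0.005],[0,0,0],0.048],[[0,0,0.005],[0,0,0],0.048],[[0,0,0.005],[0,0,0],0.048],[[0,0,0.004],[0,0,0],0.048],[[0,0,0],[0,0,0],0.048],[[0,0,0],[0,0,0],0.048]])

```text
time_s: 35.92
eef_pos: [0.6415, -0.172, 0.166]
tcp_rot: [[-0.972, 0.236, -0.001], [0.236, 0.972, 0.0], [0.001, 0.0, -1.0]]
ft_force: [-0.3, -0.2, -4.0]
finger_gap: 0.635
grasp_force: 46.1
```

Request:
play_rows(steps=[[[0,0,0.001],[0,0,0],0.048],[[0,0,0.001],[0,0,0],0.048],[[0,0,0.001],[0,0,0],0.048],[[0,0,0.001],[0,0,0],0.048],[[0,0,0],[0,0,0],0.048],[[0,0,0],[0,0,0],0.048],[[0,0,0],[0,0,0],0.048],[[0,0,0],[0,0,0],0.048]])

```text
time_s: 36.58
eef_pos: [0.6417, -0.172, 0.1626]
tcp_rot: [[-0.972, 0.236, 0.0], [0.236, 0.972, 0.0], [-0.0, 0.0, -1.0]]
ft_force: [0.2, -0.4, -4.1]
finger_gap: 0.638
grasp_force: 46.1
```

No contact yet; the foot is inside the bore. I'll lower slowly.

Request:
play_rows(steps=[[[0,0,0.0005],[0,0,0],0.048],[[0,0,0.0005],[0,0,0],0.048],[[0,0,0.0005],[0,0,0],0.048],[[0,0,0.0005],[0,0,0],0.048],[[0,0,0],[0,0,0],0.048],[[0,0,0],[0,0,0],0.048],[[0,0,0],[0,0,0],0.048],[[0,0,0],[0,0,0],0.048]])

```text
time_s: 37.25
eef_pos: [0.6417, -0.172, 0.1607]
tcp_rot: [[-0.972, 0.236, 0.0], [0.236, 0.972, -0.0], [-0.0, -0.0, -1.0]]
ft_force: [-0.9, -0.6, -1.0]
finger_gap: 0.637
grasp_force: 46.4
```

Seated at 0.1607, as predicted. I'll press 0.3 mm further, release and retreat.

Request:
play_rows(steps=[[[0,0,0.0003],[0,0,0],0.048],[[0,0,0],[0,0,0],0.048],[[0,0,0],[0,0,0],0.078],[[0,0,0],[0,0,0],0.078],[[0,0,0],[0,0,0],0.078],[[0,0,0],[0,0,0],0.078],[[0,0,-0.015],[0,0,0],0.078],[[0,0,-0.025],[0,0,0],0.078]])

```text
time_s: 37.92
eef_pos: [0.6406, -0.1717, 0.1979]
tcp_rot: [[-0.972, 0.236, -0.005], [0.236, 0.972, 0.002], [0.005, 0.001, -1.0]]
ft_force: [-0.5, -0.1, 0.5]
finger_gap: 0.913
grasp_force: 0.0
```

Request:
play_rows(steps=[[[0,0,-0.03],[0,0,0],0.078],[[0,0,-0.03],[0,0,0],0.078],[[0.02,0.03,0],[0,0,0],0.078],[[0.02,0.03,0],[0,0,0],0.078],[[0.02,0.03,0],[0,0,0],0.078],[[0.02,0.03,0],[0,0,0],0.078],[[0.02,0.03,0],[0,0,0],0.078],[[0,0,0],[0,0,0],0.078]])

```text
time_s: 38.58
eef_pos: [0.5776, 0.0022, 0.2612]
tcp_rot: [[-0.973, 0.232, 0.0], [0.232, 0.973, 0.001], [-0.0, 0.002, -1.0]]
ft_force: [-0.6, -1.1, 0.2]
finger_gap: 0.916
grasp_force: 0.0
```

Request:
play_rows(steps=[[[0,0,0],[0,0,0],0.078],[[0,0,0],[0,0,0],0.078],[[0,0,0],[0,0,0],0.078],[[0,0,0],[0,0,0],0.078],[[0,0,0],[0,0,0],0.078],[[0,0,0],[0,0,0],0.078],[[0,0,0],[0,0,0],0.078],[[0,0,0],[0,0,0],0.078]])

```text
time_s: 39.25
eef_pos: [0.5799, -0.0031, 0.2601]
tcp_rot: [[-0.972, 0.236, -0.0], [0.236, 0.972, 0.0], [0.0, -0.0, -1.0]]
ft_force: [-0.5, 0.1, 0.1]
finger_gap: 0.916
grasp_force: 0.0
```

Run:
```python
from h import *
out=[]
for n in('scene','top'):
    p=shot(n);u,v=cv2.projectPoints(np.array([[.6418,-.1716,.16]]),np.array(p['rvec'],float),np.array(p['tvec'],float),np.array(p['mtx'],float),None)[0].ravel().astype(int)
    out.append(cv2.resize(cv2.cvtColor(p['frame'],cv2.COLOR_RGB2BGR)[v-35:v+35,u-35:u+35],(395,395),interpolation=cv2.INTER_CUBIC))
cv2.imwrite('pics/f.png',np.hstack(out))
```

```text
(no output)
```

View pics/f.png

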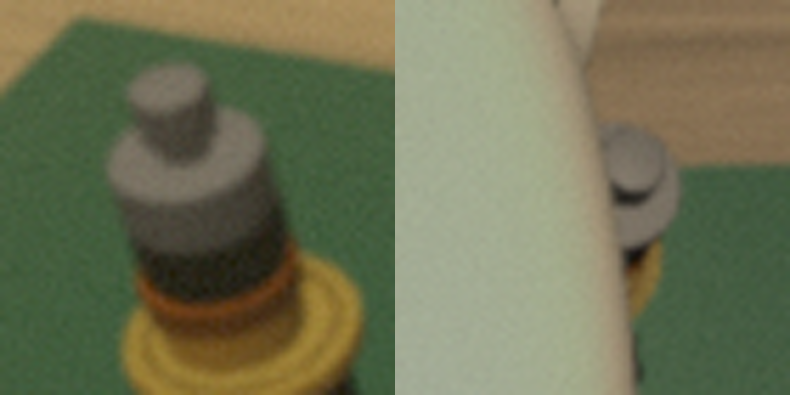

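The full stack stands upright and seated, and the arm is clear of it. I'll hand in the job.

```bash
python3 -c "
from plant import job
print(job.finish_job())"
```

```text
the job is handed in; nothing more can be done
None
```

The lens-bedding stack is built on the brass stage and the job is handed in: brass ring, lens, ebonite ring and weight are all seated and released; no verdict came back.

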